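# Shift the feeder selector to the thumb-stick slot

## Robot

A 6-joint arm with a two-finger parallel gripper is mounted at the origin on a cart in front of the work surface, level with it; the furniture and walls round the work are solid. World frame = base frame: x ahead of the robot, y to its left, z up, the work surface at z = 0. Lengths are in m, angles in rad, forces in N, time in s.
With the tool pointing down it reaches from about 0.375 to 0.9 m from the base axis. Payload 3.1 kg.
Tool frame: the origin (TCP) lies between the finger pads; the fingertips stand robot.tip_extent ahead of it and the grasp point (between the pads) lies 3 mm ahead of it (robot.tip_extent is the distance from the TCP to the fingertips, in m); z points along the fingers, x is the direction in which the jaws open and shut, and the axes are right-handed (so a half turn about z gives the same grasp; the last joint's range is limited). The gripper opens to 87 mm and grips with 3 to 60 N. Pads are 19 mm wide; open, the fingers measure 117 mm over their backs; the gripper's body (75 mm by 190 mm) begins 51 mm behind the grasp point.
Start: joints at [0.98, 0.527, 1.433, -0, 1.181, -0.178], TCP at [0.251, 0.572, 0.245] pointing down, gripper open.
Joint ranges: [-3.08, 3.08], [-0.75, 2.2], [0.22, 2.44], [-1.43, 4.57], [0, 2.65], [-2.85, 2.85]. Speed limits (rad/s): [2.79, 2.79, 3.14, 3.14, 3.14, 3.14].

## Interface

Orientations are given as a unit quaternion [x, y, z, w].
In Python, from rig import robot, cams gives the robot as it stands.
- The arm moves only by the tool carry_out, never from a script. Its argument "steps" is a list of rows, each a list of 3 entries, a list of its own where there are three numbers: the shift along the world's x, y, z in cm, then the turn about the world's z in degrees, then the closure, from 0 (fully open) to 1 (shut). In form: [[[dx, dy, dz], spin, fingers], ...]. A call has 1 to 10 rows; each row shifts and turns the pose as measured when the row begins; what a row does not reach is not made up. A row lasts 1/10 s, in which the tool goes at most 50 mm and 8.59 degrees, less where a joint would pass 70% of its speed; a pose out of reach is approached as far as the arm can. A call with a gripper value outside its range is refused whole. The fingers move at their own pace and stop on an object; "squeeze" is the grip in N (left out, the last holds). Time passes only in rows, so rows that do not move let the fingers close. It gives the time, the measured TCP pose, the force and the opening at its end, in the units of the state.
- robot.get_obs(): the state, without advancing time (a new reading comes with each control period).
- cams.camera(name): name is "side" or "top" or "wrist"; returns a dict with "pixels" (480x640x3 uint8, red, green, blue), "fx", "fy", "cx", "cy" (pixels), "eye" and "rotation" of the camera in the world. Camera axes: x right, y up, looking along -z (the intrinsics and any distortion apply to the point x, -y, -z); pixel columns grow to the right and rows downward; lengths in m; the calibration is good to about 2 mm. A picture is of the moment at which its call begins. There is no depth.
- robot.hand_in(): hands the job in, once; it reports no verdict.
The state is a dict: "time": time; "q": joint angles; "joint_velocities": joint speeds; "joint_torque": joint torques, N m; "position": TCP position; "tool_rot": TCP orientation; "ft_force": force on the tool from outside, world axes, zero at the start; "moment": the same for the moment, N m; "grip_width": finger opening in m.
Only numpy, scipy, OpenCV 4.12 (cv2) and the standard library are available. Lean on these libraries where they do the work, as an engineer would, in place of code of your own. Each camera call takes 0.05 s, during which the arm holds its last target. There are 200 camera calls.

## Task

With a fingertip, push the selector lever out of its parking slot, along the cross channel of the gate and fully home into the corner slot whose sample is the square unit with the round thumb-stick on top, without dipping into any other corner slot on the way. Only push: do not grip the knob, do not force it, and leave the four loose samples lying where they are. Finish with the hand clear.

Things in the scene. Friction and masses are not known exactly. Their poses are not given: they have to be found in the camera images.
- selector: grey selector box fixed to the bench, 178 (x) x 190 (y) x 72 mm high; origin at the centre of its underside, x to its far side, y to its left, z up. On top an aluminium gate plate; each corner slot's sample lies on the dark pad at the same corner, pad centres at x = +-64, y = +-70 mm. Nothing but samples (16 mm high at most) and the lever stands up from the top
- gate (a point): centre of the gate, on the plate (72 mm above the bench), axes as the box. Slots 15 mm wide, stem centre lines: cross channel along y at x = 0, from y = -26 to 26 mm; four corner slots from its two ends, toward +x (far) and -x (near), 24 mm of stem travel; parking slot from its middle (y = 0) toward -x only, 24 mm
- fore (a joint): lever's tilt toward the box's +x (rad): 0 in the cross channel (+-0.04 play), -0.364 at the end of the near and parking slots, +0.364 at the end of the far ones. Starts in the parking slot. The lever tilts about a point 5 mm above the box's origin and stays where it is left: no spring or detent, about 2.5 N at the knob moves it
- side (a joint): lever's tilt toward the box's +y (rad): 0 at the parking slot, +0.391 (its stop) in the two left (+y) slots, -0.391 in the two right (-y) slots, +-0.04 play inside a slot
- knob (a point): centre of the lever's black ball knob, 32 mm diameter, on a 10 mm steel stem, 140 mm from the tilt point: 145 mm above the bench upright, about 126 mm at the end of a corner slot, where it is 46 mm in x and 53 mm in y off the box's centre. Its z points up along the stem
- knob_near: quarter of the lever's ball knob and stem on the -x side (its origin is the ball's centre); listed only because touching opposite quarters at once counts as pinching
- knob_far: quarter of the lever's ball knob and stem on the +x side (its origin is the ball's centre); listed only because touching opposite quarters at once counts as pinching
- knob_left: quarter of the lever's ball knob and stem on the +y side (its origin is the ball's centre); listed only because touching opposite quarters at once counts as pinching
- knob_right: quarter of the lever's ball knob and stem on the -y side (its origin is the ball's centre); listed only because touching opposite quarters at once counts as pinching
- stick_sample_mid (a point): centre (half-way up) of the thumb-stick sample: square unit 33 x 37 x 16 mm with a round black disc on top, loose on one of the four corner pads
- pin_sample_mid (a point): centre of the pin block sample: 18 x 26 x 15 mm block with a row of small pins on top, loose on another pad
- hole_sample_mid (a point): centre of the drilled block sample: 18 x 26 x 12 mm plain block with one round hole in its top, loose on another pad
- dongle_sample_mid (a point): centre of the plug stick sample: flat stick 18 x 48 x 12 mm with a metal plug at one end, loose on another pad

How it is judged:
On the way, in this order (a step that is already met when the one before it is completed fails the run):
1. the lever is out of its parking slot, in the cross channel (value of joint fore above -0.1 rad).
2. the lever is at one end of the cross channel ((value of joint side above 0.25 rad or value of joint side below -0.25 rad)).
At the end, for the whole second after the job is handed in: the lever rests in the corner slot beside the thumb-stick sample, tilted at least 0.30 rad along the slot (the stop is at 0.364; 0.06 rad is about 8 mm at the knob), at rest (((x of stick_sample_mid in the frame of selector below -0.03 m and y of stick_sample_mid in the frame of selector below -0.03 m and value of joint fore below -0.3 rad and value of joint side below -0.28 rad) or (x of stick_sample_mid in the frame of selector below -0.03 m and y of stick_sample_mid in the frame of selector above 0.03 m and value of joint fore below -0.3 rad and value of joint side above 0.28 rad) or (x of stick_sample_mid in the frame of selector above 0.03 m and y of stick_sample_mid in the frame of selector below -0.03 m and value of joint fore above 0.3 rad and value of joint side below -0.28 rad) or (x of stick_sample_mid in the frame of selector above 0.03 m and y of stick_sample_mid in the frame of selector above 0.03 m and value of joint fore above 0.3 rad and value of joint side above 0.28 rad)) and velocity of joint fore between -0.05 and 0.05 rad/s); the robot touches nothing.
It fails at once if the lever goes more than half-way (0.22 rad) into a corner slot other than the thumb-stick sample's ((value of joint fore below -0.22 rad and value of joint side below -0.28 rad and not (x of stick_sample_mid in the frame of selector below -0.03 m and y of stick_sample_mid in the frame of selector below -0.03 m)) or (value of joint fore below -0.22 rad and value of joint side above 0.28 rad and not (x of stick_sample_mid in the frame of selector below -0.03 m and y of stick_sample_mid in the frame of selector above 0.03 m)) or (value of joint fore above 0.22 rad and value of joint side below -0.28 rad and not (x of stick_sample_mid in the frame of selector above 0.03 m and y of stick_sample_mid in the frame of selector below -0.03 m)) or (value of joint fore above 0.22 rad and value of joint side above 0.28 rad and not (x of stick_sample_mid in the frame of selector above 0.03 m and y of stick_sample_mid in the frame of selector above 0.03 m))).
It fails at once if the knob is pinched (touched on opposite sides at once) ((contact force between the fingers and knob_near above 1 N and contact force between the fingers and knob_far above 1 N) or (contact force between the fingers and knob_left above 1 N and contact force between the fingers and knob_right above 1 N)).
It fails at once if the lever is forced (more than 40 N from the fingers) (contact force between the fingers and knob_near above 40 N or contact force between the fingers and knob_far above 40 N or contact force between the fingers and knob_left above 40 N or contact force between the fingers and knob_right above 40 N).
It fails at once if a sample is shifted or lifted by more than 12 mm (distance of any of stick_sample_mid, pin_sample_mid, hole_sample_mid, dongle_sample_mid from where it was at the start of the episode above 0.012 m).
It also fails if it takes over 59 s, if anything falls off the work surface, if the arm or the gripper's body presses on something with over 40 N, if the wrist force passes 120 N, or if a joint passes its speed limit or range.

## Working session

There is one attempt and no reset: what is moved stays moved. The work goes in short steps, Python scripts to look and compute and a tool call to move; the robot and the scene stay as the last step left them, time stands still between calls to the robot, and variables do not carry over. Pictures are saved under pics/ and viewed, about 8 in all and at most 12, crops included, and the job is handed in when it is done.

Besides the shell and the picture viewer there is one more tool, called after ">>>" as name(argument=value, ...), one argument or row to a line, values as JSON. carry_out: Moves the arm, as the interface text tells. Its arguments: {"type":"object","properties":{"steps":{"type":"array"},"squeeze":{"type":"number"}},"required":["steps"]}

```bash
mkdir -p pics; ls
python3 - <<'E'
from rig import robot, cams
import cv2
o=robot.get_obs(); print(o['time'],o['position'],o['tool_rot'],o['grip_width'],robot.tip_extent)
for n in ("side","top"):
    c=cams.camera(n); cv2.imwrite(f"pics/{n}0.png",c["pixels"][:,:,::-1]); print(n,c['fx'],c['cx'],c['cy'],c['eye'],c['rotation'],[k for k in c])
E
```

```text
pics
0.0 [0.25032706 0.57193832 0.24358653] [ 8.37019313e-01  5.47172282e-01 -9.96910477e-04  4.12293484e-04] 0.08685159291769555 0.022
side 448.24697854681546 319.93798746924 225.91785923397893 [ 0.27596531 -0.96210261  0.49022834] [ 0.50609173 -0.08885964 -0.16307503  0.84224798] ['pixels', 'fx', 'fy', 'cx', 'cy', 'eye', 'rotation']
top 579.501265179078 319.36224976826907 247.9870616491823 [ 0.4031921  -0.27741234  0.94558667] [-0.07459531  0.04921127  0.70741208 -0.70112905] ['pixels', 'fx', 'fy', 'cx', 'cy', 'eye', 'rotation']
```

View pics/top0.png

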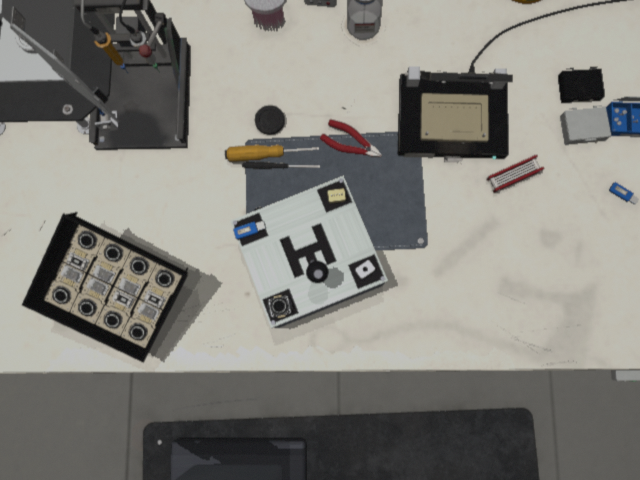

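View pics/side0.png

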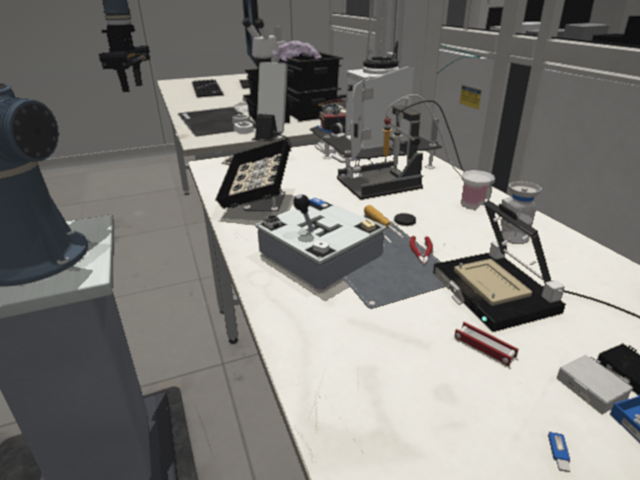

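```bash
cat > h.py <<'E'
import numpy as np, cv2
from scipy.spatial.transform import Rotation as R
def ray(c,u,v,z):
    d=R.from_quat(c['rotation']).apply([(u-c['cx'])/c['fx'],-(v-c['cy'])/c['fy'],-1]); e=np.array(c['eye'])
    return e+d*(z-e[2])/d[2]
def proj(c,p):
    q=R.from_quat(c['rotation']).inv().apply(np.array(p)-c['eye'])
    return np.array([c['cx']+c['fx']*q[0]/-q[2], c['cy']-c['fy']*q[1]/-q[2]])
E
python3 - <<'E'
from rig import robot, cams
from h import *
c=cams.camera('top'); im=c['pixels'][:,:,::-1].copy()
h=cv2.cvtColor(im,cv2.COLOR_BGR2GRAY); m=(h<90).astype(np.uint8)
poly=np.zeros_like(m); cv2.fillPoly(poly,[np.array([[233,220],[343,176],[387,278],[273,328]])],1)
n,l,s,ce=cv2.connectedComponentsWithStats(m*poly)
big=[]
for i in range(1,n):
    if s[i,4]>40:
        ys,xs=np.where(l==i); r=cv2.minAreaRect(np.c_[xs,ys].astype(np.float32)); print(i,s[i],ce[i],r, ray(c,*r[0],.072))
        cv2.drawContours(im,[cv2.boxPoints(r).astype(int)],0,(0,0,255),1)
cv2.imwrite('pics/t1.png',cv2.resize(im[165:340,220:400],None,fx=4,fy=3.4))
E
```

```text
1 [318 182  34  30 442] [333.20361991 196.15158371] ((334.1967468261719, 195.47779846191406), (24.096023559570312, 27.305200576782227), 67.61986541748047) [ 0.64081026 -0.26992313  0.072     ]
2 [235 214  33  31 486] [250.60082305 229.11316872] ((250.2908935546875, 228.74798583984375), (24.180343627929688, 27.33880615234375), 68.74949645996094) [ 0.58969411 -0.13955294  0.072     ]
3 [ 280  224   56   59 1373] [309.90968682 255.52731245] ((310.1896667480469, 256.72418212890625), (54.59442901611328, 44.009796142578125), 68.19859313964844) [ 0.54475466 -0.23225248  0.072     ]
4 [349 255  34  33 469] [366.32622601 272.        ] ((365.8490905761719, 271.0621032714844), (25.020702362060547, 28.06669807434082), 67.61986541748047) [ 0.52174642 -0.31671005  0.072     ]
6 [263 290  35  32 590] [280.41016949 305.64576271] ((280.0172119140625, 305.7930908203125), (24.883176803588867, 28.411386489868164), 68.19859313964844) [ 0.4702815  -0.18644326  0.072     ]
```

View pics/t1.png

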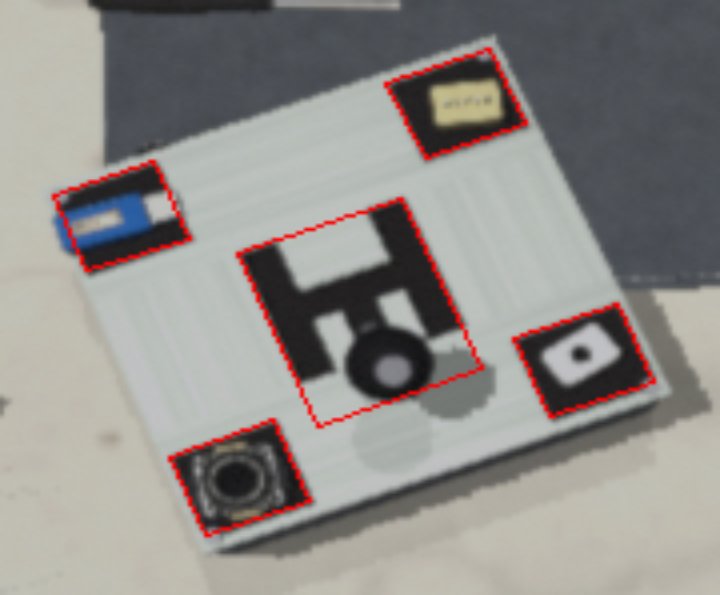

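>>> carry_out(
  steps=[
    [[2,-1,4],-5,1],
    [[2,-3,4],-5,1],
    [[2,-4,2],-5,1],
    [[1,-4,0],-5,1],
    [[1,-4,0],-5,1],
    [[1,-4,0],-5,1],
    [[1,-4,0],-5,1],
    [[1,-4,0],-5,1],
    [[1,-4,0],-5,1],
    [[1,-4,0],0,1],
  ],
  squeeze=10,
)

```text
time: 1.15
position: [0.3806, 0.2021, 0.3437]
tool_rot: [0.985, 0.174, -0.001, -0.001]
ft_force: [0.2, 0.2, 0.5]
grip_width: 0.0149
```

>>> carry_out(
  steps=[
    [[1,-5,0],1,1],
    [[1,-5,0],0,1],
    [[1,-5,0],0,1],
    [[1,-5,0],0,1],
    [[1,-5,0],0,1],
    [[1,-5,0],0,1],
    [[1,-5,0],0,1],
    [[1,-5,0],0,1],
    [[0.5,-4,0],0,1],
    [[0,-2,-2],0,1],
  ],
)

```text
time: 2.15
position: [0.4621, -0.2591, 0.3253]
tool_rot: [0.983, 0.181, 0.002, 0.002]
ft_force: [0.2, 0.5, 0.4]
grip_width: 0.0007
```

```bash
cat > st.py <<'E'
from rig import robot
from h import *
C=np.array([.5557,-.2282]);a=np.radians(21.4);B=np.array([[np.cos(a),np.sin(a)],[-np.sin(a),np.cos(a)]])
def st():
    o=robot.get_obs();p=o['position'];t=R.from_quat(o['tool_rot']).as_matrix()[:,0]
    print('t',o['time'],'box xy mm',(1e3*B@(np.array(p[:2])-C)).round(1),'z',round(p[2],4),'yaw',np.degrees(np.arctan2(t[1],t[0])).round(1),'F',(B@np.array(o['ft_force'])[:2]).round(1),o['ft_force'][2],'w',o['grip_width'],'q',np.round(o['q'],2))
E
python3 -c "from st import *;st()"
```

```text
t 2.15 box xy mm [-98.4   5.4] z 0.3253 yaw 20.9 F [0.3 0.4] 0.3568118087309933 w 0.0007229083893555237 q [-0.72  0.31  1.57  0.    1.26 -1.09]
```

>>> carry_out(
  steps=[
    [[0.2,-0.5,-4],0,1],
    [[0,0,-4],0,1],
    [[0,0,-4],0,1],
    [[0,0,-3],0,1],
    [[0,0,-2],0,1],
    [[0,0,-1],0,1],
    [[0,0,0],0,1],
  ],
)

```text
time: 2.85
position: [0.4625, -0.2693, 0.1363]
tool_rot: [0.984, 0.177, 0.002, 0.002]
ft_force: [0.5, -0.4, 0.3]
grip_width: 0.0003
```

```bash
cat > pic.py <<'E'
import sys
from rig import cams
from st import *
st()
for n in sys.argv[2:]:
    c=cams.camera(n);im=c['pixels'][:,:,::-1]
    u,v=proj(c,[.5557,-.2282,.11]).astype(int)
    s=80 if n=='side' else 100
    im=im[max(v-s,0):v+s,max(u-s,0):u+s]
    cv2.imwrite(f'pics/{sys.argv[1]}{n}.png',cv2.resize(im,(560,560),interpolation=cv2.INTER_CUBIC))
E
python3 pic.py a top side; python3 -c "
import cv2,numpy as np
cv2.imwrite('pics/a.png',cv2.resize(np.hstack([cv2.imread('pics/atop.png'),cv2.imread('pics/aside.png')]),(800,400)))"
```

```text
t 2.85 box xy mm [-101.8   -4.3] z 0.1363 yaw 20.4 F [ 0.3 -0.5] 0.3004750335833172 w 0.0003223168002481707 q [-0.74  0.56  1.76  0.    0.81 -1.09]
```

View pics/a.png

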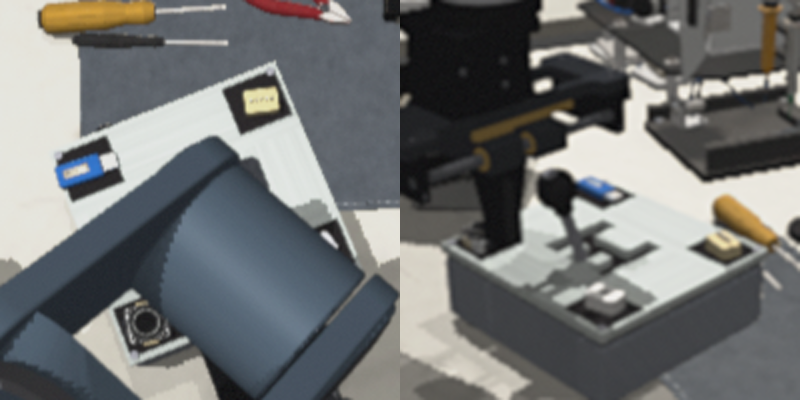

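>>> carry_out(
  steps=[
    [[0.6,0.6,0],0,1],
    [[0.7,0.4,0],0,1],
    [[0.7,0.3,0],0,1],
    [[0.7,0.3,0],0,1],
    [[0.7,0.3,0],0,1],
    [[0.7,0.3,0],0,1],
    [[0.7,0.3,0],0,1],
  ],
)

```text
time: 3.65
position: [0.5157, -0.2455, 0.1444]
tool_rot: [0.984, 0.178, 0.004, 0.008]
ft_force: [-3.4, -2.0, 4.5]
grip_width: 0.0009
```

```bash
python3 -c "from st import *;st()"
```

```text
t 3.65 box xy mm [-43.5  -1.5] z 0.1444 yaw 20.6 F [-3.9 -0.6] 4.467819421770401 w 0.0008718578037263528 q [-0.64  0.59  1.67 -0.01  0.87 -0.99]
```

>>> carry_out(
  steps=[
    [[0.4,0.2,-0.3],0,1],
    [[0.4,0.2,-0.3],0,1],
    [[0.3,0.1,0],0,1],
  ],
)

```text
time: 3.95
position: [0.5287, -0.2398, 0.1383]
tool_rot: [0.984, 0.179, 0.004, 0.009]
ft_force: [-3.3, -1.4, 4.2]
grip_width: 0.0006
```

```bash
python3 -c "from st import *;st()"
```

```text
t 3.95 box xy mm [-29.4  -0.9] z 0.1383 yaw 20.6 F [-3.5 -0.1] 4.168121077133384 w 0.0005590114823736661 q [-0.62  0.6   1.65 -0.01  0.87 -0.97]
```

>>> carry_out(
  steps=[
    [[-1,-0.4,0],0,1],
    [[-1,-0.4,0],0,1],
    [[-0.4,-0.2,0],0,1],
    [[0.5,-1.4,0],0,1],
    [[0.5,-1.4,0],0,1],
    [[0.6,-1.5,0],0,1],
    [[0.2,-0.5,0],0,1],
    [[0,0,0],0,1],
  ],
)

```text
time: 4.75
position: [0.5238, -0.3042, 0.1368]
tool_rot: [0.984, 0.177, 0.007, 0.009]
ft_force: [-0.8, 0.1, -0.4]
grip_width: 0.0004
```

```bash
python3 pic.py b top side; python3 -c "
import cv2,numpy as np
cv2.imwrite('pics/b.png',cv2.resize(np.hstack([cv2.imread('pics/btop.png'),cv2.imread('pics/bside.png')]),(800,400)))"
```

```text
t 4.75 box xy mm [-57.4 -59.1] z 0.1368 yaw 20.4 F [-0.7  0.4] -0.44609365359433256 w 0.000439942314406522 q [-0.71  0.63  1.59 -0.    0.9  -1.06]
```

View pics/b.png

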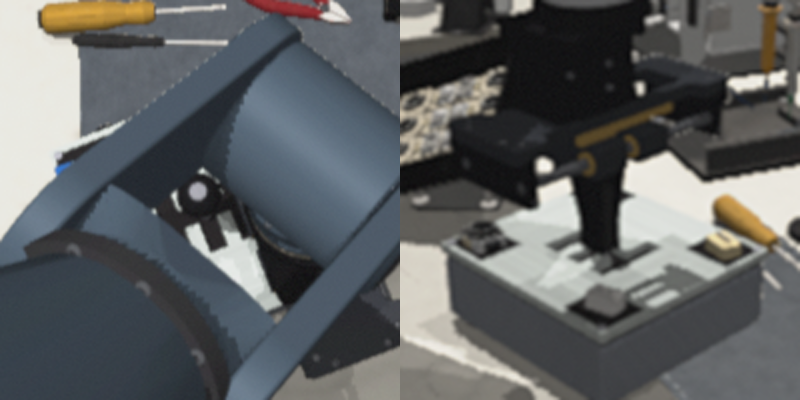

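```bash
python3 -c "
from rig import cams
from st import *
c=cams.camera('top')
u,v=proj(c,[.5557,-.2282,.11]).astype(int)
im=cv2.imread('pics/btop.png');print('exp',((proj(c,[.5557,-.2282,.145])-[u-100,v-100])*2).round())
p=ray(c,u-100+199/2,v-100+196/2,.145);print((1e3*B@(p[:2]-C)).round(1))
cv2.imwrite('pics/b2.png',im[200:370,200:370].repeat(4,0).repeat(4,1)[:600,:600])"
```

```text
exp [197. 192.]
[-3.4 -0. ]
```

View pics/b2.png

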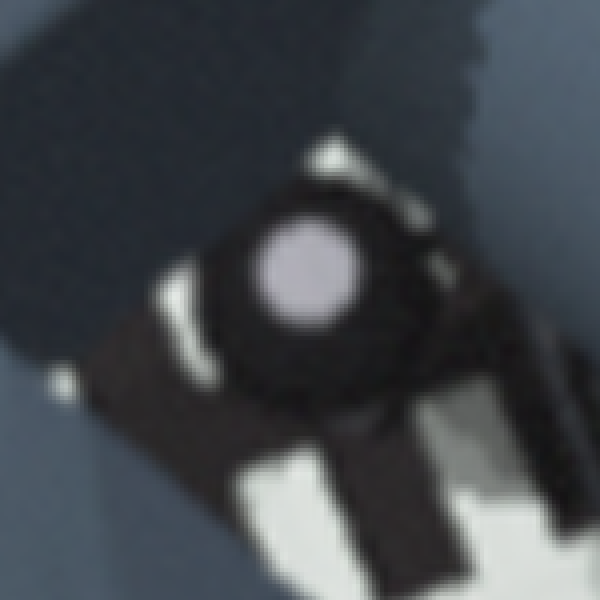

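>>> carry_out(
  steps=[
    [[1.2,0.5,0],0,1],
    [[1.2,0.5,0],0,1],
    [[1.2,0.5,0],0,1],
    [[0.9,0.4,0],0,1],
    [[0.2,0.2,0],0,1],
    [[0,0,0],1,1],
  ],
)

```text
time: 5.5
position: [0.5749, -0.2758, 0.1367]
tool_rot: [0.982, 0.188, 0.006, 0.007]
ft_force: [0.3, -0.5, 0.3]
grip_width: 0.0004
```

```bash
python3 -c "from st import *;st()"
```

```text
t 5.5 box xy mm [  0.5 -51.3] z 0.1367 yaw 21.7 F [ 0.1 -0.6] 0.32842586894682446 w 0.00039634987896258137 q [-0.62  0.67  1.5  -0.    0.95 -1.  ]
```

>>> carry_out(
  steps=[
    [[-0.4,0.8,0],0,1],
    [[-0.4,0.8,0],0,1],
    [[-0.3,0.7,0],0,1],
    [[-0.3,0.7,0],0,1],
    [[-0.3,0.7,0],0,1],
    [[-0.3,0.7,0],0,1],
  ],
)

```text
time: 6.1
position: [0.5541, -0.2314, 0.1376]
tool_rot: [0.982, 0.188, 0.008, 0.01]
ft_force: [0.4, -1.9, -1.3]
grip_width: 0.0004
```

```bash
python3 -c "from st import *;st()"
```

```text
t 6.1 box xy mm [-2.6 -2.4] z 0.1376 yaw 21.7 F [-0.3 -2. ] -1.3056595175670953 w 0.00043104602234257623 q [-0.58  0.62  1.61 -0.    0.88 -0.95]
```

Knob now at about y = 23 mm; 30 mm to go.

>>> carry_out(
  steps=[
    [[-0.3,0.7,0],0,1],
    [[-0.3,0.7,0],0,1],
    [[-0.2,0.6,0],0,1],
    [[-0.1,0.3,0],0,1],
  ],
)

```text
time: 6.5
position: [0.544, -0.2066, 0.1372]
tool_rot: [0.982, 0.188, 0.008, 0.011]
ft_force: [1.4, -3.4, -3.1]
grip_width: 0.0003
```

```bash
python3 -c "from st import *;st()"
```

```text
t 6.5 box xy mm [-3.  24.4] z 0.1372 yaw 21.7 F [ 0.1 -3.6] -3.0572962831783395 w 0.00032221085062896697 q [-0.55  0.61  1.66 -0.01  0.85 -0.93]
```

>>> carry_out(
  steps=[
    [[-0.1,0.3,0],0,1],
    [[-0.1,0.3,0],0,1],
  ],
)

```text
time: 6.7
position: [0.542, -0.2005, 0.137]
tool_rot: [0.982, 0.188, 0.008, 0.011]
ft_force: [2.2, -5.1, -4.0]
grip_width: 0.0005
```

```bash
python3 -c "from st import *;st()"
```

```text
t 6.7 box xy mm [-2.7 30.8] z 0.137 yaw 21.7 F [ 0.2 -5.5] -3.9962778518208912 w 0.0005294796250189862 q [-0.54  0.6   1.67 -0.01  0.85 -0.92]
```

>>> carry_out(
  steps=[
    [[-0.1,0.3,0],0,1],
    [[0,0.1,0],0,1],
  ],
)

```text
time: 6.9
position: [0.5424, -0.1993, 0.1371]
tool_rot: [0.982, 0.189, 0.009, 0.015]
ft_force: [0.7, -7.1, -3.2]
grip_width: 0.0005
```

```bash
python3 -c "from st import *;st()"
```

```text
t 6.9 box xy mm [-1.9 31.8] z 0.1371 yaw 21.8 F [-1.9 -6.9] -3.2418817109654103 w 0.0004610656754100769 q [-0.54  0.6   1.67 -0.01  0.84 -0.91]
```

>>> carry_out(
  steps=[
    [[0.4,-0.9,0],0,1],
    [[0.5,-1.2,0],0,1],
    [[0.2,-0.4,0],0,1],
    [[1.2,0.4,0],0,1],
    [[1.3,0.5,0],0,1],
    [[1.3,0.5,0],0,1],
    [[1,0.4,0],0,1],
    [[0.2,0.1,0],0,1],
    [[0,0,0],0,1],
  ],
)

```text
time: 7.8
position: [0.6073, -0.2008, 0.1367]
tool_rot: [0.982, 0.189, 0.007, 0.01]
ft_force: [0.3, -0.8, 0.3]
grip_width: 0.0003
```

```bash
python3 pic.py c top side; python3 -c "
import cv2,numpy as np
cv2.imwrite('pics/c.png',cv2.resize(np.hstack([cv2.imread('pics/ctop.png'),cv2.imread('pics/cside.png')]),(800,400)))"
```

```text
t 7.8 box xy mm [58.   6.7] z 0.1367 yaw 21.8 F [-0.  -0.8] 0.3495214949397494 w 0.00029501868592828355 q [-0.49  0.67  1.5  -0.01  0.95 -0.87]
```

View pics/c.png

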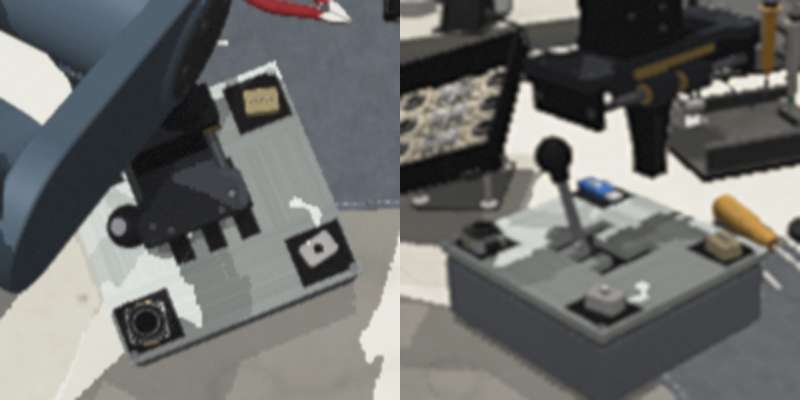

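>>> carry_out(
  steps=[
    [[-0.4,1,0],0,1],
    [[-0.4,1,0],0,1],
    [[-0.4,1,0],0,1],
    [[-0.2,0.6,0],0,1],
    [[0,0,0],0,1],
  ],
)

```text
time: 8.4
position: [0.5887, -0.1615, 0.1366]
tool_rot: [0.982, 0.188, 0.006, 0.009]
ft_force: [0.3, 0.3, -0.0]
grip_width: 0.0003
```

```bash
python3 -c "from st import *;st()"
```

```text
t 8.4 box xy mm [55.  50.1] z 0.1366 yaw 21.6 F [0.3 0.2] -0.028033055729533768 w 0.0003216744280146402 q [-0.45  0.64  1.58 -0.01  0.91 -0.82]
```

>>> carry_out(
  steps=[
    [[-0.8,-0.3,-0.1],0,1],
    [[-0.8,-0.3,-0.1],0,1],
    [[-0.7,-0.3,-0.1],0,1],
    [[-0.7,-0.3,-0.1],0,1],
    [[-0.7,-0.3,0],0,1],
    [[-0.7,-0.3,0],0,1],
  ],
)

```text
time: 9.0
position: [0.5437, -0.1812, 0.1336]
tool_rot: [0.982, 0.187, 0.009, 0.01]
ft_force: [2.1, 2.2, 1.0]
grip_width: 0.0007
```

```bash
python3 -c "from st import *;st()"
```

```text
t 9.0 box xy mm [ 6.  48.1] z 0.1336 yaw 21.6 F [2.7 1.3] 0.9706318561214764 w 0.0007359374562641717 q [-0.51  0.6   1.68 -0.01  0.83 -0.89]
```

>>> carry_out(
  steps=[
    [[-0.7,-0.2,0],0,1],
    [[-0.7,-0.2,0],0,1],
    [[-0.4,-0.1,0],0,1],
  ],
)

```text
time: 9.3
position: [0.5252, -0.188, 0.1336]
tool_rot: [0.982, 0.186, 0.01, 0.011]
ft_force: [3.0, 1.0, -1.6]
grip_width: 0.0002
```

```bash
python3 -c "from st import *;st()"
```

```text
t 9.3 box xy mm [-13.7  48.5] z 0.1336 yaw 21.5 F [ 3.2 -0.2] -1.571110601850658 w 0.00018017407679597346 q [-0.54  0.58  1.72 -0.    0.8  -0.91]
```

Near the end; press on gently until the stop is felt.

>>> carry_out(
  steps=[
    [[-0.3,-0.1,0],0,1],
    [[-0.3,-0.1,0],0,1],
  ],
)

```text
time: 9.5
position: [0.5189, -0.1906, 0.1334]
tool_rot: [0.982, 0.186, 0.011, 0.011]
ft_force: [4.1, 0.7, -2.4]
grip_width: 0.0001
```

```bash
python3 -c "from st import *;st()"
```

```text
t 9.5 box xy mm [-20.5  48.5] z 0.1334 yaw 21.5 F [ 4.1 -0.8] -2.4039014080662557 w 0.00013207103199590326 q [-0.55  0.58  1.74 -0.    0.8  -0.92]
```

>>> carry_out(
  steps=[
    [[-0.3,-0.1,0],0,1],
    [[-0.2,-0.1,0],0,1],
  ],
)

```text
time: 9.7
position: [0.5143, -0.1928, 0.1332]
tool_rot: [0.982, 0.186, 0.012, 0.012]
ft_force: [5.9, 2.7, -3.7]
grip_width: 0.0002
```

```bash
python3 -c "from st import *;st()"
```

```text
t 9.7 box xy mm [-25.6  48. ] z 0.1332 yaw 21.5 F [6.5 0.4] -3.6724534013431662 w 0.0001576163102874172 q [-0.56  0.58  1.75 -0.    0.79 -0.93]
```

>>> carry_out(
  steps=[
    [[-0.3,-0.1,0],0,1],
    [[0.8,0.3,0],0,1],
    [[1.5,0.6,0],0,1],
    [[2,0.8,1],0,1],
    [[1.5,0.2,3],0,1],
    [[1.5,-1,4],0,1],
    [[2,-1,4],0,1],
    [[2,-1,3],0,1],
    [[0,0,0],0,1],
  ],
)

```text
time: 10.6
position: [0.6251, -0.1993, 0.2872]
tool_rot: [0.982, 0.188, 0.002, 0.008]
ft_force: [-0.5, -0.6, 0.3]
grip_width: 0.0006
```

```bash
python3 pic.py d top side; python3 -c "
import cv2,numpy as np
cv2.imwrite('pics/d.png',cv2.resize(np.hstack([cv2.imread('pics/dtop.png'),cv2.imread('pics/dside.png')]),(800,400)))
from rig import cams
from st import *
p=lambda f,s:5*0
for n in('top','side'):
    c=cams.camera(n);w=proj(c,[.5557,-.2282,.11]).astype(int);k=100 if n=='top' else 80
    for x in(-46,-40,-34):
        q=B.T@np.array([x/1e3,.053])+C; print(n,x,((proj(c,[*q,.127])-w+k)*400/(2*k)).round())"
```

```text
t 10.6 box xy mm [75.2  1.6] z 0.2872 yaw 21.7 F [-0.7 -0.4] 0.3124702681209949 w 0.0005848991132622726 q [-0.47  0.53  1.31 -0.01  1.29 -0.85]
top -46 [153. 283.]
top -40 [150. 275.]
top -34 [147. 267.]
side -46 [111. 179.]
side -40 [117. 177.]
side -34 [123. 174.]
```

View pics/d.png

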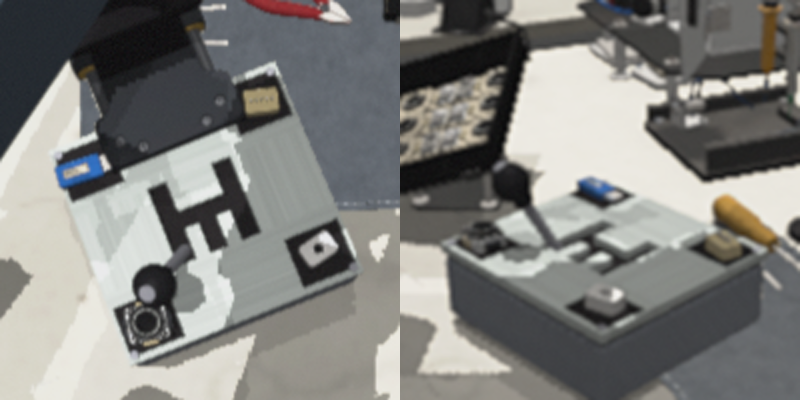

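```bash
python3 -c "
from rig import robot
import numpy as np
print(np.abs(robot.get_obs()['joint_velocities']).max()); print(robot.hand_in())"
```

```text
0.015822496934658536
the job is handed in; nothing more can be done
None
```

I pushed the lever with the closed fingertips out of the parking slot (+x) and left along the cross channel to its stop. I then pushed it back (-x) into the near-left slot, beside the thumb-stick sample, and handed the job in. The hand-in gives no verdict.

- **Lever position:** in the last pictures the knob's centre is at about (155, 283) in the top crop and (113, 183) in the side crop. I predicted (153, 283) and (111, 179) for the end of that slot, so it is home to within a few millimetres.
- **Forces:** the force at the wrist was 7.2 N or less in the readings between moves. The last 3 mm press before backing off was not read.
- **Samples and hand:** the four samples look unmoved. The hand finished about 0.29 m up, touching nothing, after 10.6 s.
- **One disagreement:** the tool went about 10 mm further than I worked out at the last stop, and about 4 mm further at the sideways stop. The fingertips are probably thinner than I assumed. I went by the pictures for the final position.

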